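Lock the tube cradle and gauge the polished tube

TASK

Drive the cradle's sprung lock pin fully down with the mallet (not with the gripper itself) and set the mallet back down on the bench. Then take the gauge probe out of its stand and hold its tip on the ring drawn on top of the polished tube, the probe square to the sloping tube and pressed lightly so that its sprung plunger is about half-way in. Finish while holding it there: do not let go; leave the tube's slope and the other things on the bench as they are.

Things in the scene. Friction and masses are not known exactly. Their poses are not given: they have to be found in the camera images.
- cradle: fixed steel tube cradle: base plate 12 mm thick, x -125 to +75 mm, y +-75 mm, with two posts 84 mm high (wide faces across x, at x = +-40 mm); origin on the bench under the tube's pivot, z up. On its -x side a 44 mm square block, 62 mm high, carries the lock pin.
- tube_mid (a point): middle of the polished steel tube (48 mm outside diameter, 220 mm long) on its axis and on its pivot, 75 mm above the bench. y axis along the tube, z square to it. The tube pivots about the cradle's x axis and slopes up to 17 degrees either way; a stiff friction joint keeps the slope under light loads. Two dark straps lie beside the pivot.
- spot (a point): centre of the drawn ring (18 mm across, dark line) on the tube's crown, on the steel surface, 65 mm along the tube from its middle. z axis: the tube's outward normal there (leans with the slope); y axis: along the tube away from the middle. A drawn cross on the tube's other half is not the spot.
- pin_top (a point): centre of the flat top of the lock pin's round steel head (24 mm diameter, 10 mm thick), 95 mm from the pivot along the cradle's -x; 86 mm above the bench when up, 74 mm when fully down. Nothing stands within 45 mm of its axis above 62 mm.
- lockpin (a joint): how far the pin is driven down, m: 0 up, 0.012 fully down at its hard stop. Sprung, but a friction detent keeps it where it is driven; it takes 6 to 9 N to push.
- mallet_grip (a point): point in the middle of the mallet's wooden handle's section, 55 mm from the head's axis, x to the head, z up. The mallet (0.45 kg, nearly all in the head) stands on one face of its upright round head (54 mm diameter, 84 mm tall), handle level, 42 mm above the bench. Handle 22 wide, 26 mm high, from 27 to 185 mm from the head's axis. It balances about 10 mm from that axis.
- mallet_face (a point): centre of the mallet head's lower striking face (51 mm diameter), on the head's axis, z up through the head; 42 mm below the handle's middle.
- stand: fixed wooden block 76 x 76 mm, 65 mm high, with a vertical hole (22 mm, 57 mm deep) in which the gauge probe hangs by its flange; origin on the bench under the hole
- gauge_mid (a point): middle of the gauge probe's barrel, a black round grip 28 mm in diameter, 78 mm long, a pale disc on its upper end. Below it a 34 mm flange, 6 mm thick, rests on the stand's top, then a 16 mm nose 38 mm long, then the plunger. z axis along the probe, from tip to disc; it stands upright at first, this point 110 mm above the bench. 0.19 kg.
- gauge_tip (a point): rounded lower end (8 mm diameter) of the sprung plunger, 95 mm below gauge_mid with the plunger out; it hangs 50 mm inside the stand's hole at the start
- plunger (a joint): how far the plunger is pushed into the probe, m: 0 out, 0.010 fully in; the spring pushes 1.5 N at 0, 4 N at half-way, 6.5 N fully in
- oil: bystander, leave alone: amber oil bottle, 56 mm diameter, 140 mm high; origin at its underside
- offcut: bystander, leave alone: short tube offcut standing on end, 48 mm diameter, 70 mm high; origin at its underside
- wheel: bystander, leave alone: rubber contact wheel lying flat, 90 mm diameter, 34 mm high; origin at its underside
- wrench: bystander, leave alone: flat wrench lying on the bench near the robot, x along it; origin at its underside
- carton: bystander, leave alone: cardboard carton 80 x 100 x 50 mm; origin at its underside
- tin: bystander, leave alone: round metal tin, 60 mm diameter, 60 mm high; origin at its underside
Mind the look-alikes: they are no part of the job. Leave any blue or pink look-alike of the stand alone.

How it is judged:
On the way, in this order (a step that is already met when the one before it is completed fails the run):
1. the lock pin is driven fully down while the mallet is held (value of joint lockpin above 0.0105 m and contact force between mallet and the fingers above 1 N), for 0.05 s.
2. the mallet is back on the bench, released and at rest (contact force between mallet and the fingers below 0.1 N and height (world z) of mallet_grip below 0.06 m and contact force between mallet and cradle below 0.1 N and linear speed of mallet below 0.03 m/s), for 0.2 s.
3. the gauge probe is drawn out of its stand (height (world z) of gauge_tip above 0.07 m and contact force between gauge and the fingers above 1 N), for 0.2 s.
At the end, for the whole second after the job is handed in: Held gauge: tip within 6 mm of the ring's centre, probe within 8 degrees of square to the tube, plunger 2 to 8.5 mm in, push 1 to 10 N, still, gripped, clear of its stand; lock pin fully down (over 10.5 mm); mallet at rest on the bench, off the cradle (distance between gauge_tip and spot below 0.006 m and angle between the z axis of gauge_mid and the z axis of spot, either way round below 0.14 rad and value of joint plunger between 0.002 and 0.0085 m and contact force between gauge and tube between 1 and 10 N and contact force between gauge and the fingers above 1 N and contact force between gauge and stand below 0.1 N and linear speed of gauge below 0.02 m/s and value of joint lockpin above 0.0105 m and height (world z) of mallet_grip below 0.06 m and contact force between mallet and cradle below 0.1 N and linear speed of mallet below 0.03 m/s); the arm keeps its last pose, push and grip.
It fails at once if the pin is pushed by the robot itself or by the gauge (contact force between lockpin and the fingers above 0.5 N or contact force between lockpin and the arm above 0.5 N or contact force between lockpin and gauge above 0.5 N).
It fails at once if the tube is knocked out of its slope (the spot moves over 8 mm) (distance of spot from where it was at the start of the episode above 0.008 m).
It fails at once if the gauge is rammed against the tube (over 25 N) (contact force between gauge and tube above 25 N).
It fails at once if another thing on the bench is moved over 30 mm (distance of any of oil, offcut, wheel, wrench, carton, tin from where it was at the start of the episode above 0.03 m).
It also fails if it takes over 67 s, if anything falls off the work surface, if the arm or the gripper's body presses on something with over 40 N, if the wrist force passes 120 N, or if a joint passes its speed limit or range.

ROBOT

A 6-joint arm with a two-finger parallel gripper is mounted at the origin on the work surface. World frame = base frame: x ahead of the robot, y to its left, z up, the work surface at z = 0. Lengths are in m, angles in rad, forces in N, time in s.
With the tool pointing down it reaches from about 0.225 to 0.875 m from the base axis. Payload 3.4 kg.
Tool frame: the origin (TCP) lies at the very end of the fingers, on their centre line; the grasp point (between the pads) lies 19 mm behind it; z points along the fingers, y is the line along which they close (so a half turn about z gives the same grasp; the last joint's range is limited). The gripper opens to 85 mm and grips with 20 to 120 N. Pads are 22 mm wide; open, the fingers measure 114 mm over their backs; the gripper's body (76 mm by 85 mm) begins 54 mm behind the grasp point. The pads swing forward as they close: fully open they stand 13 mm farther back than shut.
Start: joints at [1.024, 0.276, 1.505, -0, 1.361, -0.121], TCP at [0.238, 0.524, 0.231] pointing down, gripper open.
Joint ranges: [-2.89, 2.89], [-0.75, 2.08], [0.22, 2.7], [-1.18, 4.32], [0.11, 2.71], [-2.7, 2.7]. Speed limits (rad/s): [2.57, 2.57, 3.14, 3.14, 3.14, 3.14].

INTERFACE

Orientations are given as a unit quaternion [w, x, y, z].
In Python, from rig import get_state, optics, sign_off gives the robot as it stands.
- The arm moves only by the tool send_rows, never from a script. Its argument "increments" is a list of rows, each an object with "gripper": the gripper's target within -1 to 1 (shut at 1, half-way at 0, fully open at -1); "linear": the shift along the world's x, y, z in m, a list of three; "delta_rot": the turn, a rotation vector about the world's x, y, z in rad, a list of three. In form: [{"gripper": gripper, "linear": [dx, dy, dz], "delta_rot": [rx, ry, rz]}, ...]. A call has 1 to 8 rows; each row is the pose to reach, as a shift and turn from the pose commanded when the call began; what a row does not reach only later rows make up. A row lasts 1/10 s, in which the tool goes at most 50 mm and 8.59 degrees, less where a joint would pass 70% of its speed; a pose out of reach is approached as far as the arm can. A call with a gripper value outside its range is refused whole. The fingers move at their own pace and stop on an object; "newtons" is the grip in N (left out, the last holds). Time passes only in rows, so rows that repeat a pose let the fingers close. It gives the time, the measured TCP pose, the force, the opening and the grip force at its end, in the units of the state.
- get_state(): the state, without advancing time (a new reading comes with each control period).
- optics.get_image(name): name is "scene" or "top" or "wrist"; returns a dict with "pixels" (480x640x3 uint8, blue, green, red), "K" (3x3 intrinsics, pixels), "rvec" (rotation vector, rad) and "tvec" (3), from world to camera coordinates, as OpenCV has them; the wrist camera has in their place "T_tool_cam" (4x4, takes a point from camera to tool coordinates, whose origin is the TCP and whose axes are the flange's). Camera axes: x right, y down, z forward; pixel columns grow to the right and rows downward; lengths in m; the calibration is good to about 2 mm. A picture is of the moment at which its call begins: read the wrist's pose just before it. There is no depth.
- sign_off(): hands the job in; it is judged then, once.
The state is a dict: "clock": time; "qpos": joint angles; "qd": joint speeds; "effort": joint torques, N m; "position": TCP position; "ee_rot": TCP orientation; "contact_force": force on the tool from outside, world axes, zero at the start; "moment": the same for the moment, N m; "width": finger opening in m; "gripper_force": force on a finger pad.
Only numpy, scipy, OpenCV 4.12 (cv2) and the standard library are available. Lean on these libraries where they do the work, as an engineer would, in place of code of your own. Each camera call takes 0.05 s, during which the arm holds its last target. There are 200 camera calls.

## Working session

There is one attempt and no reset: what is moved stays moved. The work goes in short steps, Python scripts to look and compute and a tool call to move; the robot and the scene stay as the last step left them, time stands still between calls to the robot, and variables do not carry over. Pictures are saved under pics/ and viewed, at most 10 in all, crops included, and the job is handed in when it is done.

Besides the shell and the picture viewer there is one more tool, called as name(argument=value, ...) on one line, values as JSON. send_rows: Moves the arm, as the interface text tells. Its arguments: {"type":"object","properties":{"increments":{"type":"array"},"newtons":{"type":"number"}},"required":["increments"]}

```bash
mkdir -p pics; ls
cat > h.py <<'E'
import numpy as np, cv2
from scipy.spatial.transform import Rotation as R
from rig import get_state, optics, sign_off
def shot(n,f=None):
    s=get_state(); d=optics.get_image(n); im=np.ascontiguousarray(d["pixels"])
    if n=="wrist":
        q=np.array(s["ee_rot"]); T=np.eye(4); T[:3,:3]=R.from_quat(q[[1,2,3,0]]).as_matrix(); T[:3,3]=s["position"]
        M=T@np.array(d["T_tool_cam"]); Rc,c=M[:3,:3],M[:3,3]
    else:
        Rc=cv2.Rodrigues(np.array(d["rvec"],float))[0].T; c=-Rc@np.array(d["tvec"],float).ravel()
    if f: cv2.imwrite("pics/"+f+".png",im)
    return im,np.array(d["K"]),Rc,c
def ray(cam,u,v):
    im,K,Rc,c=cam; r=Rc@np.linalg.inv(K)@np.array([u,v,1.]); return c,r/np.linalg.norm(r)
def plane(cam,u,v,z):
    c,r=ray(cam,u,v); return c+r*(z-c[2])/r[2]
def tri(rays):
    A=np.zeros((3,3));b=np.zeros(3)
    for c,r in rays:
        P=np.eye(3)-np.outer(r,r);A+=P;b+=P@c
    p=np.linalg.solve(A,b); return p,[np.linalg.norm(np.cross(p-c,r)) for c,r in rays]
def proj(cam,p):
    im,K,Rc,c=cam; x=K@(Rc.T@(np.array(p)-c)); return x[:2]/x[2]
E
python3 - <<'E'
from h import *
print(get_state())
for n in("scene","top"):
    a=shot(n,n+"0"); print(n,a[3],a[1][0,0])
E
```

```text
pics
{'clock': 0.0, 'qpos': array([ 1.02396636e+00,  2.76577024e-01,  1.50616424e+00, -2.10349095e-05,
        1.36067081e+00, -1.21041358e-01]), 'qd': array([-3.98059020e-04,  1.02246617e-03,  7.40553958e-04, -1.68906508e-03,
       -4.32084462e-04,  7.35112487e-05]), 'effort': array([-3.18892999e-03, -4.16776729e+01, -2.45801765e+01, -6.38096226e-04,
        1.10601805e-02,  7.60974473e-06]), 'position': array([0.23724988, 0.52318329, 0.23043755]), 'ee_rot': array([-2.88454610e-04,  2.11287501e-01,  9.77423534e-01, -8.62829879e-04]), 'contact_force': array([-0.56746665,  0.21306256, -0.31015924]), 'moment': array([-0.02693698,  0.03834522, -0.01545187]), 'gripper_force': 0.0, 'width': 0.08529976110994777}
scene [0.90486187 0.55113571 1.11330508] 543.4488323381178
top [0.44218365 0.01776816 1.03645837] 433.28959921896524
```

View pics/top0.png

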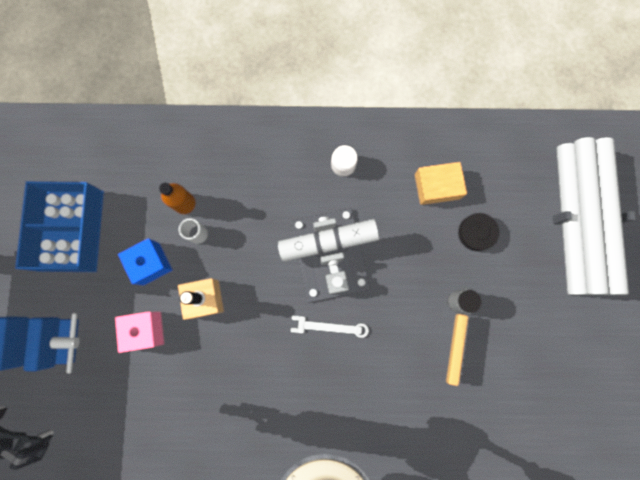

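View pics/scene0.png

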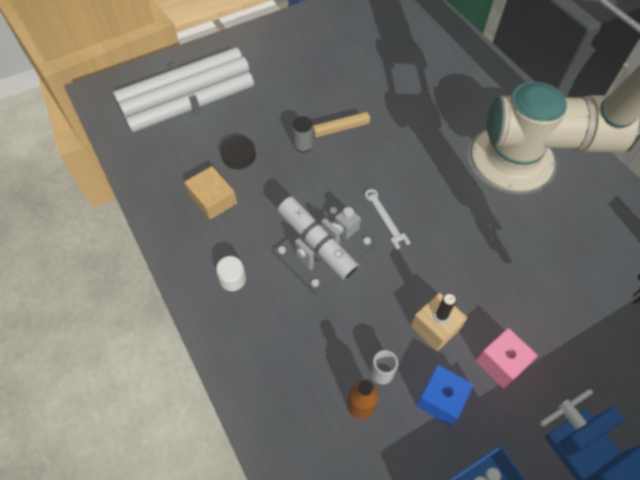

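Top view candidates:
- **Gauge stand:** the wooden stand with the gauge at (187,298). The blue (145,262) and pink (138,332) stands are look-alikes.
- **Spot:** the ring at (300,245). The cross at (356,232) is not it.
- **Mallet:** head at (467,301), handle running to (455,385). The black wheel at (478,232) and the carton at (441,183) could be mistaken for it.
- **Lock pin:** (337,282), on the block on the near side. The base bolts around it could be mistaken for it.

Next I'll check these in one close crop.

Run:
```python
from h import *
t=cv2.imread("pics/top0.png"); s=cv2.imread("pics/scene0.png")
def c(im,x,y,w,h): return cv2.resize(im[y:y+h,x:x+w],(400,300),interpolation=cv2.INTER_CUBIC)
cv2.imwrite("pics/crop1.png",np.vstack([np.hstack([c(t,270,210,120,90),c(s,260,180,120,90)]),np.hstack([c(t,420,275,80,60),c(t,160,265,80,60)])]))
def wood(im):
    h=cv2.cvtColor(im,cv2.COLOR_BGR2HSV); return cv2.inRange(h,(10,80,110),(28,255,255))
for nm,im in(("top",t),("scene",s)):
    n,l,st,ce=cv2.connectedComponentsWithStats(wood(im))
    for i in range(1,n):
        if st[i,4]>150:
            cs=cv2.minAreaRect(np.argwhere(l==i)[:,::-1].astype(np.float32)); print(nm,st[i],ce[i].round(1),np.round(cs[0],1),np.round(cs[1],1),round(cs[2],1))
```

```text
top [ 415  162   52   43 1791] [440.3 182.8] [440.5 182.7] [37.8 49.4] 81.9
top [161 183  24  30 373] [174.3 197.5] [175.2 197.5] [27.1 23.5] 42.0
top [177 278  46  42 957] [203.2 296.1] [199.8 298.4] [36.8 41.6] 80.5
top [446 314  22  72 939] [456.8 349.5] [456.9 349.3] [13.4 71.7] 8.1
scene [    0     0   266   207 16114] [96.4 56.6] [132.5 103. ] [206. 265.] 90.0
scene [313 112  57  25 689] [341.  123.9] [341.3 123.8] [12.2 57.5] 75.6
scene [ 185  166   52   53 1626] [210.7 191.7] [210.7 191.3] [49.1 36.7] 50.7
scene [ 412  294   55   56 1380] [437.  323.5] [438.  320.5] [41.7 44.5] 45.0
scene [353 388  26  32 534] [365.1 404.6] [366.2 404.6] [24.7 31.2] 67.6
```

View pics/crop1.png

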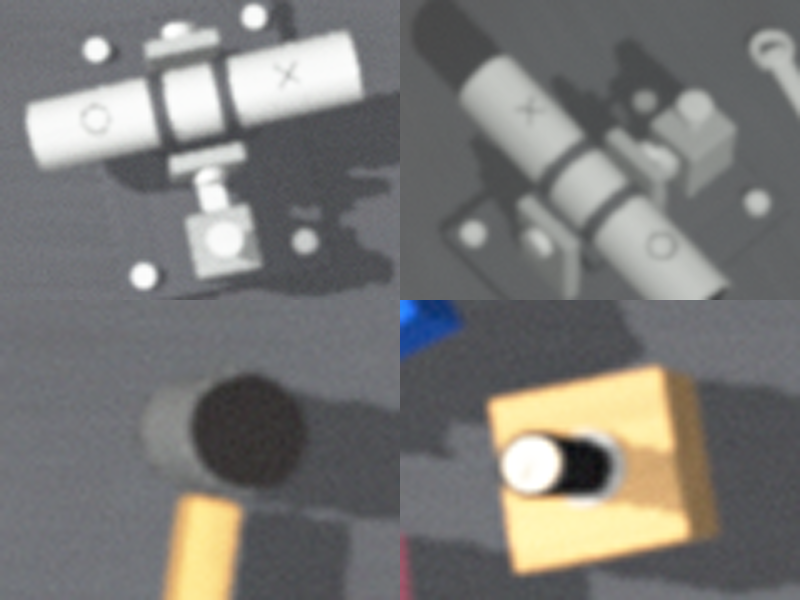

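The crop confirms every choice. In top-view pixels the ring is at (298.5,245.7), cross (356.4,232.2), pin head (337.2,282), mallet top face (469.4,301.4) and gauge disc (186.4,297.8). In the scene view the ring is at (338.3,253.8), cross (299,213) and pin (348.2,212.1).

Run:
```python
from h import *
t=shot("top"); s=shot("scene")
P={}
for n,a,b in(("ring",(298.5,245.7),(338.3,253.8)),("cross",(356.4,232.2),(299,213)),("pin",(337.2,282),(348.2,212.1)),("disc",(186.4,297.8),(450,299))):
    p,e=tri([ray(t,*a),ray(s,*b)]); P[n]=p; print(n,p.round(4),np.round(e,4))
d=P["ring"]-P["cross"]; print("tube slope deg",np.degrees(np.arctan2(d[2],np.hypot(d[0],d[1]))),"yaw",np.degrees(np.arctan2(d[1],d[0])),np.linalg.norm(d),(P["ring"]+P["cross"])/2)
print("pin plane",plane(t,337.2,282,.086),plane(s,348.2,212.1,.086))
print("mallet top",plane(t,469.4,301.4,.084))
for v in (313,330,350,385):
    pass
# handle via top-face centre line, HSV mask
h=cv2.cvtColor(t[0],cv2.COLOR_BGR2HSV); m=cv2.inRange(h,(10,80,110),(28,255,255)); m[:305]=0; m[:,:430]=0
pts=np.argwhere(m>0)[:,::-1].astype(np.float32); (c,wh,an)=cv2.minAreaRect(pts)
bx=cv2.boxPoints((c,wh,an)); W=np.array([plane(t,*q,.055) for q in bx]); print("handle corners",W.round(4)); 
h=cv2.cvtColor(s[0],cv2.COLOR_BGR2HSV); m=cv2.inRange(h,(10,80,110),(28,255,255)); m=m[100:150,300:380]
pts=np.argwhere(m>0)[:,::-1].astype(np.float32)+np.array([300,100]); bx=cv2.boxPoints(cv2.minAreaRect(pts.astype(np.float32))); print("scene",np.array([plane(s,*q,.05) for q in bx]).round(4))
print("stand top",)
for q in((480,98),(258,368-300)): pass
for u,v in((489,402),(657,368),(690,538),(514,573)): print(plane(t,160+(u-400)/5,265+(v-300)/5,.065).round(4))
```

```text
ring [0.5757 0.0654 0.0843] [0.0013 0.0013]
cross [ 0.6042 -0.0613  0.1008] [0.002 0.002]
pin [ 0.497  -0.0214  0.0769] [0.0011 0.0011]
disc [0.457  0.2893 0.1442] [0.0018 0.0018]
tube slope deg -7.238182768584422 yaw 102.68282465078254 0.13088461173641464 [0.58995424 0.00201997 0.0925181 ]
pin plane [ 0.49725198 -0.02174054  0.086     ] [ 0.49977706 -0.0156613   0.086     ]
mallet top [ 0.4583926  -0.31029138  0.084     ]
handle corners [[ 0.2799 -0.2599  0.055 ]
 [ 0.433  -0.2876  0.055 ]
 [ 0.4292 -0.3173  0.055 ]
 [ 0.2762 -0.2888  0.055 ]]
scene [[ 0.4256 -0.3167  0.05  ]
 [ 0.2711 -0.2885  0.05  ]
 [ 0.2868 -0.2488  0.05  ]
 [ 0.4388 -0.2774  0.05  ]]
stand top
[0.487  0.3328 0.065 ]
[0.5029 0.2587 0.065 ]
[0.4281 0.2405 0.065 ]
[0.4121 0.3172 0.065 ]
```

send_rows(increments=[{"gripper": -1,"linear": [0.01,-0.05,0],"delta_rot": [0,0,0.03]},{"gripper": -1,"linear": [0.02,-0.1,0],"delta_rot": [0,0,0.06]},{"gripper": -1,"linear": [0.03,-0.15,0],"delta_rot": [0,0,0.1]},{"gripper": -1,"linear": [0.04,-0.2,0],"delta_rot": [0,0,0.14]},{"gripper": -1,"linear": [0.05,-0.25,0],"delta_rot": [0,0,0.18]},{"gripper": -1,"linear": [0.06,-0.3,0],"delta_rot": [0,0,0.22]},{"gripper": -1,"linear": [0.07,-0.35,0],"delta_rot": [0,0,0.244]},{"gripper": -1,"linear": [0.08,-0.4,0],"delta_rot": [0,0,0.244]}])

```text
clock: 1.0
position: [0.3158, 0.1297, 0.2315]
ee_rot: [0.001, 0.09, 0.996, 0.0]
contact_force: [1.2, -0.3, 0.8]
width: 0.0856
gripper_force: 0.0
```

send_rows(increments=[{"gripper": -1,"linear": [0.01,-0.05,0],"delta_rot": [0,0,0]},{"gripper": -1,"linear": [0.02,-0.1,0],"delta_rot": [0,0,0]},{"gripper": -1,"linear": [0.03,-0.15,0],"delta_rot": [0,0,0]},{"gripper": -1,"linear": [0.04,-0.2,0],"delta_rot": [0,0,0]},{"gripper": -1,"linear": [0.05,-0.25,0],"delta_rot": [0,0,0]},{"gripper": -1,"linear": [0.06,-0.3,0],"delta_rot": [0,0,0]},{"gripper": -1,"linear": [0.07,-0.35,0],"delta_rot": [0,0,0]},{"gripper": -1,"linear": [0.08,-0.4,0],"delta_rot": [0,0,0]}])

```text
clock: 1.8
position: [0.3942, -0.2629, 0.2313]
ee_rot: [0.0, 0.091, 0.996, 0.0]
contact_force: [0.4, 0.4, 0.3]
width: 0.0855
gripper_force: 0.0
```

send_rows(increments=[{"gripper": -1,"linear": [0.007,-0.023,0],"delta_rot": [0,0,0]},{"gripper": -1,"linear": [0.007,-0.023,0],"delta_rot": [0,0,0]},{"gripper": -1,"linear": [0.007,-0.023,0],"delta_rot": [0,0,0]},{"gripper": -1,"linear": [0.007,-0.023,0],"delta_rot": [0,0,0]},{"gripper": -1,"linear": [0.007,-0.023,0],"delta_rot": [0,0,0]}])

```text
clock: 2.3
position: [0.4011, -0.2823, 0.2315]
ee_rot: [-0.0, 0.09, 0.996, 0.0]
contact_force: [-0.0, 0.9, -0.3]
width: 0.0856
gripper_force: 0.0
```

Run:
```python
from h import *
w=shot("wrist","w1"); s=get_state(); print(s["position"],s["ee_rot"],s["qpos"],s["contact_force"],"cam",w[3],w[2][:,2])
h=cv2.cvtColor(w[0],cv2.COLOR_BGR2HSV); m=cv2.inRange(h,(10,80,90),(28,255,255))
n,l,st,ce=cv2.connectedComponentsWithStats(m)
for i in range(1,n):
    if st[i,4]>800:
        r=cv2.minAreaRect(np.argwhere(l==i)[:,::-1].astype(np.float32)); print(st[i],r)
        print(np.array([plane(w,*q,.055) for q in cv2.boxPoints(r)]).round(4))
```

```text
[ 0.40123735 -0.28246577  0.23159067] [8.88113186e-05 9.00589883e-02 9.95936425e-01 8.49590189e-05] [-7.55488022e-01  1.48231593e-01  1.67460038e+00  2.51266223e-04
  1.31872584e+00 -2.14598466e+00] [-0.70613816 -0.44554839  0.65523303] cam [ 0.32017309 -0.26764721  0.37373849] [ 0.31215593 -0.05591189 -0.94838417]
[276  55  29 195 921] ((289.952880859375, 152.00286865234375), (194.11776733398438, 27.088634490966797), 89.70001983642578)
[[ 0.2761 -0.2882  0.055 ]
 [ 0.2796 -0.2685  0.055 ]
 [ 0.429  -0.2963  0.055 ]
 [ 0.425  -0.3193  0.055 ]]
[354 431  63  38 922] ((390.31036376953125, 442.2241516113281), (66.85032653808594, 30.268341064453125), 21.801410675048828)
[[ 0.6483 -0.2859  0.055 ]
 [ 0.6147 -0.2694  0.055 ]
 [ 0.6577 -0.2108  0.055 ]
 [ 0.6934 -0.226   0.055 ]]
```

View pics/w1.png

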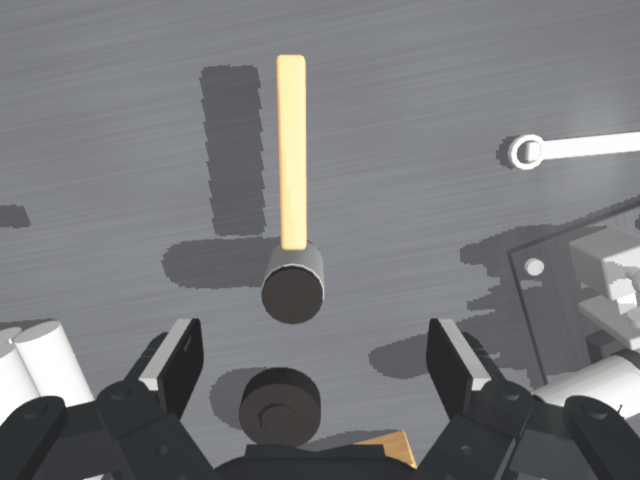

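The wrist view shows the mallet handle running from (290,55) to (293,248), with the head top at (293,293). The handle line is at about (0.407,-0.303) where I want to grip. Descending to grip it.

send_rows(increments=[{"gripper": -1,"linear": [0.006,-0.0205,-0.03],"delta_rot": [0,0,-0.015]},{"gripper": -1,"linear": [0.006,-0.0205,-0.07],"delta_rot": [0,0,-0.015]},{"gripper": -1,"linear": [0.006,-0.0205,-0.11],"delta_rot": [0,0,-0.015]},{"gripper": -1,"linear": [0.006,-0.0205,-0.15],"delta_rot": [0,0,-0.015]},{"gripper": -1,"linear": [0.006,-0.0205,-0.185],"delta_rot": [0,0,-0.015]},{"gripper": -1,"linear": [0.006,-0.0205,-0.2075],"delta_rot": [0,0,-0.015]},{"gripper": -1,"linear": [0.006,-0.0205,-0.2075],"delta_rot": [0,0,-0.015]},{"gripper": -1,"linear": [0.006,-0.0205,-0.2075],"delta_rot": [0,0,-0.015]}])

```text
clock: 3.15
position: [0.4078, -0.304, 0.0243]
ee_rot: [0.0, 0.098, 0.995, -0.0]
contact_force: [-0.5, -0.4, -0.1]
width: 0.0854
gripper_force: 0.0
```

send_rows(increments=[{"gripper": 1,"linear": [0,0,0],"delta_rot": [0,0,0]},{"gripper": 1,"linear": [0,0,0],"delta_rot": [0,0,0]},{"gripper": 1,"linear": [0,0,0],"delta_rot": [0,0,0]},{"gripper": 1,"linear": [0,0,0],"delta_rot": [0,0,0]},{"gripper": 1,"linear": [0,0,0],"delta_rot": [0,0,0]},{"gripper": 1,"linear": [0,0,0],"delta_rot": [0,0,0]},{"gripper": 1,"linear": [0,0,0],"delta_rot": [0,0,0]},{"gripper": 1,"linear": [0,0,0],"delta_rot": [0,0,0]}], newtons=100)

```text
clock: 3.95
position: [0.4077, -0.3042, 0.0247]
ee_rot: [0.0, 0.098, 0.995, -0.0]
contact_force: [-0.2, 1.5, 5.8]
width: 0.0206
gripper_force: 96.3
```

send_rows(increments=[{"gripper": 1,"linear": [0,0,0.03],"delta_rot": [0,0,0]},{"gripper": 1,"linear": [0,0,0.07],"delta_rot": [0,0,0]},{"gripper": 1,"linear": [0,0,0.11],"delta_rot": [0,0,0]},{"gripper": 1,"linear": [0.003,0.02,0.13],"delta_rot": [0,0,0]},{"gripper": 1,"linear": [0.009,0.06,0.13],"delta_rot": [0,0,0]},{"gripper": 1,"linear": [0.015,0.1,0.13],"delta_rot": [0,0,0]},{"gripper": 1,"linear": [0.021,0.14,0.13],"delta_rot": [0,0,0]},{"gripper": 1,"linear": [0.027,0.18,0.13],"delta_rot": [0,0,0]}])

```text
clock: 4.75
position: [0.4334, -0.1225, 0.1532]
ee_rot: [-0.001, 0.099, 0.995, 0.0]
contact_force: [0.8, 0.2, -3.1]
width: 0.0208
gripper_force: 98.2
```

send_rows(increments=[{"gripper": 1,"linear": [0.006,0.04,0],"delta_rot": [0,0,0]},{"gripper": 1,"linear": [0.011,0.08,0],"delta_rot": [0,0,0]},{"gripper": 1,"linear": [0.015,0.11,0],"delta_rot": [0,0,0]},{"gripper": 1,"linear": [0.015,0.115,0],"delta_rot": [0,0,0]},{"gripper": 1,"linear": [0.015,0.115,0],"delta_rot": [0,0,0]},{"gripper": 1,"linear": [0.015,0.115,0],"delta_rot": [0,0,0]},{"gripper": 1,"linear": [0.015,0.115,0],"delta_rot": [0,0,0]}])

```text
clock: 5.45
position: [0.4492, -0.0104, 0.1537]
ee_rot: [-0.0, 0.099, 0.995, -0.0]
contact_force: [0.4, -0.0, -2.7]
width: 0.0205
gripper_force: 98.1
```

Run:
```python
from h import *
s=get_state(); print(s["position"],s["contact_force"],s["moment"])
a=shot("scene"); b=shot("top"); print("pin proj", proj(a,(.498,-.019,.086)),proj(b,(.498,-.019,.086)))
c=lambda im,x,y: cv2.resize(im[y:y+150,x:x+100],(400,600),interpolation=cv2.INTER_CUBIC)
cv2.imwrite("pics/hv.png",np.hstack([c(a[0],290,130),c(b[0],290,210)]))
```

```text
[ 0.4492191  -0.01035237  0.15365541] [ 0.37567731 -0.02480354 -2.71204276] [ 0.01933229  0.12728925 -0.05998744]
pin proj [348.10553028 210.72450442] [335.94929234 281.64318154]
```

View pics/hv.png

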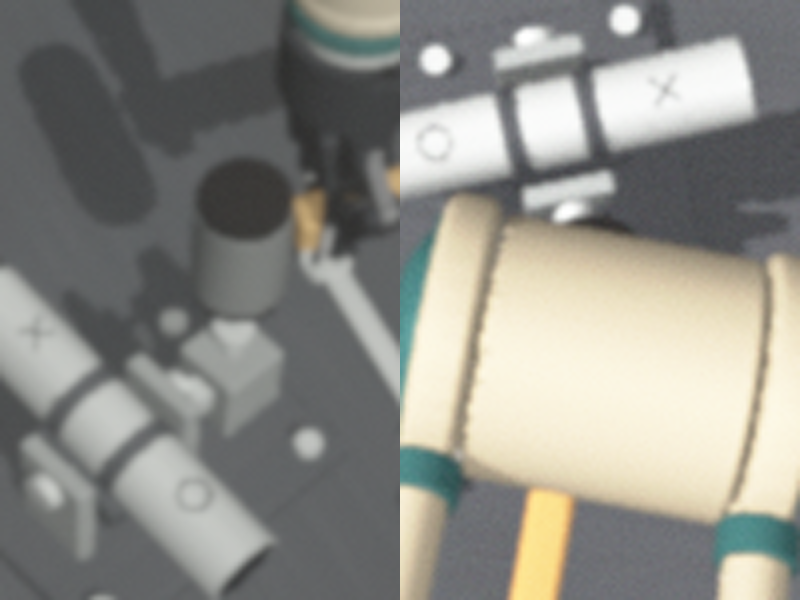

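The left (scene) half shows the mallet head at (244,200)–(244,300) in the crop, directly above the pin at (233,325). The tool hides the pin in the top half. Pressing down in steps.

send_rows(increments=[{"gripper": 1,"linear": [0,0,-0.02],"delta_rot": [0,0,0]},{"gripper": 1,"linear": [0,0,-0.036],"delta_rot": [0,0,0]},{"gripper": 1,"linear": [0,0,-0.042],"delta_rot": [0,0,0]},{"gripper": 1,"linear": [0,0,-0.046],"delta_rot": [0,0,0]},{"gripper": 1,"linear": [0,0,-0.05],"delta_rot": [0,0,0]},{"gripper": 1,"linear": [0,0,-0.052],"delta_rot": [0,0,0]},{"gripper": 1,"linear": [0,0,-0.052],"delta_rot": [0,0,0]}], newtons=120)

```text
clock: 6.25
position: [0.4498, -0.0095, 0.1021]
ee_rot: [0.001, 0.098, 0.995, -0.0]
contact_force: [0.4, -1.2, -2.1]
width: 0.0204
gripper_force: 117.3
```

send_rows(increments=[{"gripper": 1,"linear": [0,0,-0.002],"delta_rot": [0,0,0]},{"gripper": 1,"linear": [0,0,-0.003],"delta_rot": [0,0,0]},{"gripper": 1,"linear": [0,0,-0.003],"delta_rot": [0,0,0]}])

```text
clock: 6.55
position: [0.4502, -0.0094, 0.0992]
ee_rot: [0.001, 0.098, 0.995, -0.0]
contact_force: [-1.7, 0.1, 3.0]
width: 0.02
gripper_force: 118.0
```

send_rows(increments=[{"gripper": 1,"linear": [0,0,-0.002],"delta_rot": [0,0,0]},{"gripper": 1,"linear": [0,0,-0.004],"delta_rot": [0,0,0]},{"gripper": 1,"linear": [0,0,-0.004],"delta_rot": [0,0,0]}])

```text
clock: 6.85
position: [0.4499, -0.0093, 0.0967]
ee_rot: [0.001, 0.098, 0.995, -0.0]
contact_force: [-6.4, 0.6, 17.0]
width: 0.0204
gripper_force: 120.3
```

send_rows(increments=[{"gripper": 1,"linear": [0,0,-0.002],"delta_rot": [0,0,0]},{"gripper": 1,"linear": [0,0,-0.004],"delta_rot": [0,0,0]},{"gripper": 1,"linear": [0,0,-0.004],"delta_rot": [0,0,0]}])

```text
clock: 7.15
position: [0.4501, -0.0085, 0.0948]
ee_rot: [0.002, 0.098, 0.995, 0.001]
contact_force: [-12.7, 3.5, 33.8]
width: 0.0201
gripper_force: 122.3
```

Run:
```python
from h import *
s=get_state(); print(s["position"],s["contact_force"],s["moment"])
a=shot("scene")
cv2.imwrite("pics/hv2.png",cv2.resize(a[0][130:280,290:440],(600,600),interpolation=cv2.INTER_CUBIC))
```

```text
[ 0.45013765 -0.00854355  0.09477075] [-12.73293527   3.49310969  33.76145498] [0.35897066 1.03817852 0.0283945 ]
```

View pics/hv2.png

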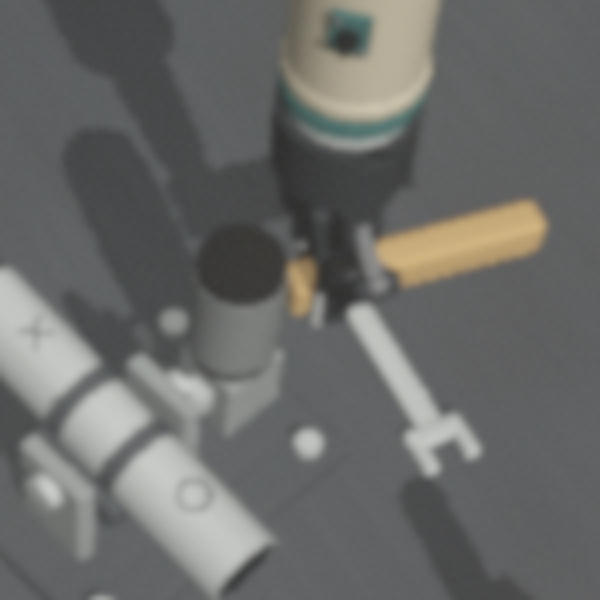

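The scene view shows the mallet head at (241,262)–(235,360), sitting low on the pin block, and the force has climbed to about 36 N. That suggests the hard stop. I'll lift, move clear and check the pin before putting the mallet down.

send_rows(increments=[{"gripper": 1,"linear": [0,0,0.02],"delta_rot": [0,0,0]},{"gripper": 1,"linear": [0,0,0.05],"delta_rot": [0,0,0]},{"gripper": 1,"linear": [-0.003,-0.02,0.06],"delta_rot": [0,0,0]},{"gripper": 1,"linear": [-0.009,-0.06,0.06],"delta_rot": [0,0,0]},{"gripper": 1,"linear": [-0.015,-0.1,0.06],"delta_rot": [0,0,0]},{"gripper": 1,"linear": [-0.021,-0.14,0.06],"delta_rot": [0,0,0]},{"gripper": 1,"linear": [-0.027,-0.18,0.06],"delta_rot": [0,0,0]},{"gripper": 1,"linear": [-0.03,-0.2,0.06],"delta_rot": [0,0,0]}])

```text
clock: 8.0
position: [0.4198, -0.2126, 0.1503]
ee_rot: [0.001, 0.099, 0.995, -0.001]
contact_force: [-0.5, 0.1, -3.6]
width: 0.0202
gripper_force: 118.0
```

Run:
```python
from h import *
s=get_state(); print(s["position"],s["contact_force"],s["moment"])
a=shot("scene"); b=shot("top")
o=cv2.imread("pics/scene0.png"); c=lambda im,x=325,y=190: cv2.resize(im[y:y+60,x:x+60],(400,300),interpolation=cv2.INTER_CUBIC)
c=lambda im,x,y,w,h: cv2.resize(im[y:y+h,x:x+w],(400,300),interpolation=cv2.INTER_CUBIC)
cv2.imwrite("pics/pin.png",np.vstack([np.hstack([c(o,320,190,60,45),c(a[0],320,190,60,45)]),np.hstack([c(a[0],280,80,160,120),c(b[0],280,210,120,90)])]))
```

```text
[ 0.41981181 -0.21262914  0.15027443] [-0.48825254  0.06129324 -3.60135681] [ 0.08253247  0.130435   -0.00640883]
```

View pics/pin.png

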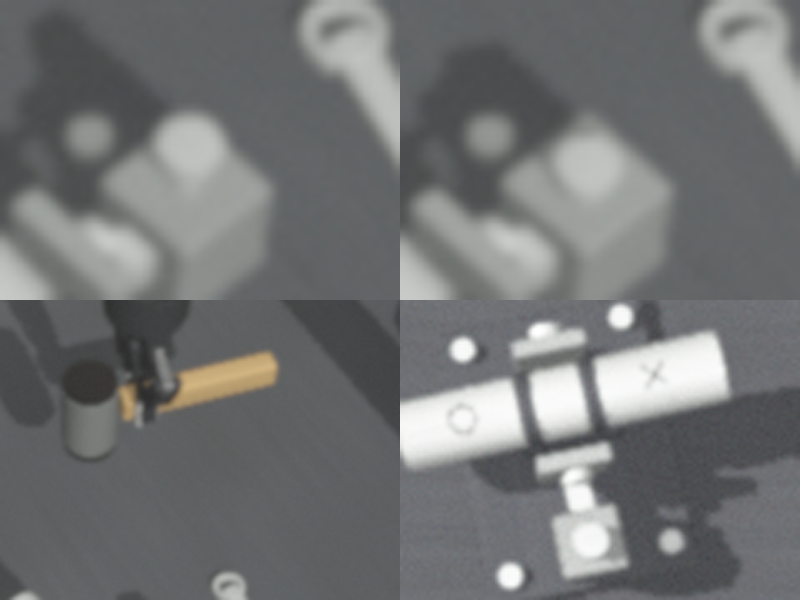

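The upper pair (before left, after right) shows the pin head dropping from (190,140) to (588,163), about 3.5 source pixels, which matches 12 mm of travel. The mallet is held level. I'll put it back where it was.

send_rows(increments=[{"gripper": 1,"linear": [-0.006,-0.045,0],"delta_rot": [0,0,0]},{"gripper": 1,"linear": [-0.012,-0.09,-0.01],"delta_rot": [0,0,0]},{"gripper": 1,"linear": [-0.012,-0.0915,-0.05],"delta_rot": [0,0,0]},{"gripper": 1,"linear": [-0.012,-0.0915,-0.09],"delta_rot": [0,0,0]},{"gripper": 1,"linear": [-0.012,-0.0915,-0.11],"delta_rot": [0,0,0]},{"gripper": 1,"linear": [-0.012,-0.0915,-0.12],"delta_rot": [0,0,0]},{"gripper": 1,"linear": [-0.012,-0.0915,-0.12],"delta_rot": [0,0,0]},{"gripper": 1,"linear": [-0.012,-0.0915,-0.12],"delta_rot": [0,0,0]}])

```text
clock: 8.9
position: [0.4085, -0.301, 0.0315]
ee_rot: [0.001, 0.098, 0.995, -0.0]
contact_force: [-0.1, -0.6, -4.0]
width: 0.0207
gripper_force: 118.7
```

send_rows(increments=[{"gripper": 1,"linear": [0,0,-0.003],"delta_rot": [0,0,0]},{"gripper": 1,"linear": [0,0,-0.005],"delta_rot": [0,0,0]},{"gripper": 1,"linear": [0,0,-0.005],"delta_rot": [0,0,0]}])

```text
clock: 9.2
position: [0.4076, -0.3009, 0.0263]
ee_rot: [0.0, 0.098, 0.995, -0.0]
contact_force: [0.3, -0.3, -3.2]
width: 0.0199
gripper_force: 118.7
```

send_rows(increments=[{"gripper": 1,"linear": [0,0,-0.002],"delta_rot": [0,0,0]},{"gripper": 1,"linear": [0,0,-0.003],"delta_rot": [0,0,0]},{"gripper": 1,"linear": [0,0,-0.003],"delta_rot": [0,0,0]}])

```text
clock: 9.5
position: [0.4077, -0.3011, 0.0244]
ee_rot: [0.001, 0.098, 0.995, -0.0]
contact_force: [-2.5, 1.6, 8.9]
width: 0.0202
gripper_force: 121.0
```

send_rows(increments=[{"gripper": 0,"linear": [0,0,0],"delta_rot": [0,0,0]},{"gripper": 0,"linear": [0,0,0],"delta_rot": [0,0,0]},{"gripper": 0,"linear": [0,0,0],"delta_rot": [0,0,0]},{"gripper": -1,"linear": [0,0,0],"delta_rot": [0,0,0]},{"gripper": -1,"linear": [0,0,0],"delta_rot": [0,0,0]},{"gripper": -1,"linear": [0,0,0.01],"delta_rot": [0,0,0]},{"gripper": -1,"linear": [0,0,0.03],"delta_rot": [0,0,0]},{"gripper": -1,"linear": [0,0,0.07],"delta_rot": [0,0,0]}])

```text
clock: 10.3
position: [0.4058, -0.2993, 0.0918]
ee_rot: [-0.002, 0.098, 0.995, 0.002]
contact_force: [0.7, 1.0, -0.2]
width: 0.0855
gripper_force: 0.0
```

send_rows(increments=[{"gripper": -1,"linear": [0,0,0.05],"delta_rot": [0,0,0]},{"gripper": -1,"linear": [0,0,0.1],"delta_rot": [0,0,0]},{"gripper": -1,"linear": [0,0,0.15],"delta_rot": [0,0,0]},{"gripper": -1,"linear": [0,0,0.15],"delta_rot": [0,0,0]}])

```text
clock: 10.7
position: [0.4105, -0.3037, 0.2511]
ee_rot: [0.006, 0.098, 0.995, -0.005]
contact_force: [0.6, -1.0, -0.7]
width: 0.0858
gripper_force: 0.0
```

Run:
```python
from h import *
s=get_state(); print(s["position"],s["qpos"],s["width"])
for n in("top","scene"):
    w=shot(n,n+"2")
    h=cv2.cvtColor(w[0],cv2.COLOR_BGR2HSV); m=cv2.inRange(h,(10,80,110),(28,255,255))
    k,l,st,ce=cv2.connectedComponentsWithStats(m)
    print(n,[ (st[i].tolist(),ce[i].round(1)) for i in range(1,k) if 150<st[i,4]<3000])
```

```text
[ 0.41053068 -0.30369515  0.25107941] [-7.73342879e-01  1.58453606e-01  1.61290283e+00  1.41756402e-04
  1.35399311e+00 -2.14749651e+00] 0.08577802884195125
top [([415, 162, 53, 43, 1787], array([440.3, 182.7])), ([161, 183, 25, 30, 356], array([174. , 197.6])), ([177, 278, 46, 42, 994], array([203. , 296.6])), ([445, 314, 23, 72, 942], array([455.8, 349.5]))]
scene [([314, 113, 57, 24, 692], array([341.6, 124.4])), ([185, 166, 52, 53, 1626], array([210.7, 191.7])), ([412, 294, 55, 56, 1377], array([437. , 323.5])), ([353, 388, 26, 32, 536], array([365. , 404.7]))]
```

The mallet handle blobs match their original pixels, so the mallet is standing as before. Next I'll move over the cradle to view the ring and cross from the wrist camera.

send_rows(increments=[{"gripper": -1,"linear": [0.013,0.045,0],"delta_rot": [0,0,0]},{"gripper": -1,"linear": [0.026,0.09,0],"delta_rot": [0,0,0]},{"gripper": -1,"linear": [0.039,0.135,0],"delta_rot": [0,0,0]},{"gripper": -1,"linear": [0.052,0.18,0],"delta_rot": [0,0,0]},{"gripper": -1,"linear": [0.065,0.225,0],"delta_rot": [0,0,0]},{"gripper": -1,"linear": [0.08,0.27,0],"delta_rot": [0,0,0]},{"gripper": -1,"linear": [0.09,0.304,0],"delta_rot": [0,0,0]},{"gripper": -1,"linear": [0.09,0.304,0],"delta_rot": [0,0,0]}])

```text
clock: 11.6
position: [0.4969, 0.0074, 0.2407]
ee_rot: [-0.002, 0.096, 0.995, 0.001]
contact_force: [-0.6, -0.3, 0.4]
width: 0.0852
gripper_force: 0.0
```

send_rows(increments=[{"gripper": -1,"linear": [0,0,0],"delta_rot": [0,0,0]},{"gripper": -1,"linear": [0,0,0],"delta_rot": [0,0,0]}])

```text
clock: 11.8
position: [0.4965, 0.0025, 0.2417]
ee_rot: [-0.001, 0.099, 0.995, -0.0]
contact_force: [0.3, 0.0, -0.3]
width: 0.0853
gripper_force: 0.0
```

Run:
```python
from h import *
import pickle
w=shot("wrist","wA"); pickle.dump(w,open("A.pkl","wb")); s=get_state(); print(s["position"],s["ee_rot"])
for p in((.5757,.0654,.088),(.6042,-.0613,.105)): print(proj(w,p))
```

```text
[0.4966691  0.00221742 0.24201125] [-9.64269663e-04  9.88791559e-02  9.95098960e-01 -2.06449355e-04]
[406.83688606 298.54090785]
[264.84033458 364.77099443]
```

send_rows(increments=[{"gripper": -1,"linear": [0.002,0.045,0],"delta_rot": [0,0,0]},{"gripper": -1,"linear": [0.004,0.09,0],"delta_rot": [0,0,0]},{"gripper": -1,"linear": [0.005,0.12,0],"delta_rot": [0,0,0]},{"gripper": -1,"linear": [0.005,0.12,0],"delta_rot": [0,0,0]},{"gripper": -1,"linear": [0.005,0.12,0],"delta_rot": [0,0,0]}])

```text
clock: 12.35
position: [0.5023, 0.1222, 0.2426]
ee_rot: [-0.0, 0.098, 0.995, -0.001]
contact_force: [0.8, 0.0, 0.3]
width: 0.0854
gripper_force: 0.0
```

Run:
```python
from h import *
import pickle
w=shot("wrist","wB"); pickle.dump(w,open("B.pkl","wb")); a=pickle.load(open("A.pkl","rb")); s=get_state(); print(s["position"],s["ee_rot"])
for p in((.5757,.0654,.088),(.6042,-.0613,.105),(.457,.288,.149)): print(proj(w,p))
cv2.imwrite("pics/AB.png",np.hstack([cv2.resize(x[0],(400,300),interpolation=cv2.INTER_AREA) for x in(a,w)]))
```

```text
[0.50230104 0.12175486 0.24261343] [-2.05093371e-04  9.88496416e-02  9.95102222e-01 -5.22921378e-04]
[265.88818914 316.48944162]
[126.93767274 381.2760969 ]
[581.79660223 121.66903581]
```

View pics/AB.png

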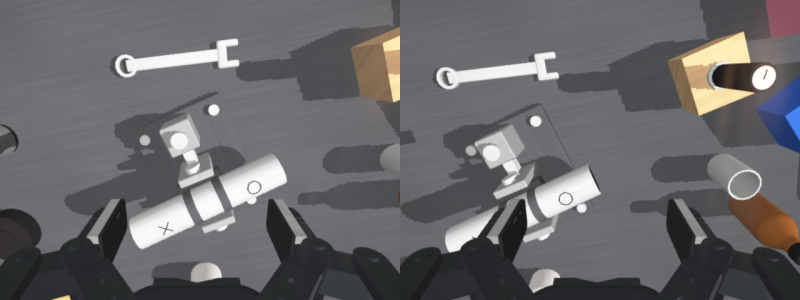

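Left half (view A) shows the ring at (406,299) in full-frame pixels and the cross at (266,365). Right half (view B) shows the ring at (266,317) and the gauge disc at (581,123). These agree with my estimates, so I'll refine them.

Run:
```python
from h import *
import pickle
A=pickle.load(open("A.pkl","rb"));B=pickle.load(open("B.pkl","rb"))
def ref(cam,u,v,r=19):
    g=cv2.cvtColor(cam[0],cv2.COLOR_BGR2GRAY).astype(np.float32); u0,v0=int(u)-r,int(v)-r
    w=g[v0:v0+2*r+1,u0:u0+2*r+1]; d=cv2.GaussianBlur(cv2.morphologyEx(w,cv2.MORPH_BLACKHAT,np.ones((7,7))),(3,3),0); m=(d>.4*d.max()).astype(np.uint8)
    n,l,st,ce=cv2.connectedComponentsWithStats(m); i=1+np.argmax(st[1:,4]); x,y,ww,hh,_=st[i]
    return u0+x+(ww-1)/2,v0+y+(hh-1)/2,ww,hh
a=ref(A,406,299);b=ref(B,265.6,317);c=ref(A,266,365); print(a,b,c)
t=shot("top"); s=shot("scene")
ring,e=tri([ray(A,*a[:2]),ray(B,*b[:2])]); print("ring AB",ring,e)
ring4,e=tri([ray(A,*a[:2]),ray(B,*b[:2]),ray(t,298.5,245.7),ray(s,338.3,253.8)]); print("ring4",ring4,np.round(e,4))
cr,e=tri([ray(A,*c[:2]),ray(t,356.4,232.2),ray(s,299,213)]); print("cross3",cr,np.round(e,4))
rr,e=tri([ray(A,*a[:2]),ray(t,298.5,245.7),ray(s,338.3,253.8)]); d=rr-cr; print("ring3",rr,"slope",np.degrees(np.arcsin(d[2]/np.linalg.norm(d))),"yaw",np.degrees(np.arctan2(d[1],d[0])),np.linalg.norm(d))
print("on planes .0907",plane(A,*a[:2],.0907),plane(B,*b[:2],.0907))
# disc
h=cv2.cvtColor(B[0],cv2.COLOR_BGR2GRAY); n,l,st,ce=cv2.connectedComponentsWithStats((h>200).astype(np.uint8))
i=l[118:130,576:588].max(); print("disc",st[i],ce[i],plane(B,*ce[i],.149),plane(B,*ce[i],.152), plane(t,186.4,297.8,.15))
```

```text
(np.float64(406.5), np.float64(299.5), np.int32(24), np.int32(22)) (np.float64(264.5), np.float64(317.5), np.int32(24), np.int32(22)) (np.float64(264.5), np.float64(365.5), np.int32(22), np.int32(20))
ring AB [0.5751563  0.06462686 0.09047017] [np.float64(2.899592035752482e-05), np.float64(2.899592035762336e-05)]
ring4 [0.57629637 0.06516358 0.08713738] [0.0006 0.0014 0.0008 0.0024]
cross3 [ 0.60466472 -0.0610691   0.10338192] [0.0014 0.0015 0.0028]
ring3 [0.57629654 0.06555412 0.08634243] slope -7.480900181146266 yaw 102.62780965307128 0.13087604638478745
on planes .0907 [0.57506479 0.06459175 0.0907    ] [0.5750038  0.06468918 0.0907    ]
disc [ 564  105   37   38 1065] [581.93521127 123.90422535] [0.45827372 0.28809793 0.149     ] [0.45780779 0.28619426 0.152     ] [0.45823788 0.28630971 0.15      ]
```

send_rows(increments=[{"gripper": -1,"linear": [-0.012,0.045,0],"delta_rot": [0,0,0]},{"gripper": -1,"linear": [-0.024,0.09,0],"delta_rot": [0,0,0]},{"gripper": -1,"linear": [-0.036,0.135,0],"delta_rot": [0,0,0]},{"gripper": -1,"linear": [-0.044,0.166,0],"delta_rot": [0,0,0]},{"gripper": -1,"linear": [-0.044,0.166,0],"delta_rot": [0,0,0]},{"gripper": -1,"linear": [-0.044,0.166,0],"delta_rot": [0,0,0]}])

```text
clock: 13.1
position: [0.4586, 0.2884, 0.2427]
ee_rot: [0.0, 0.098, 0.995, -0.001]
contact_force: [0.5, -0.5, -0.2]
width: 0.0854
gripper_force: 0.0
```

send_rows(increments=[{"gripper": -1,"linear": [0,-0.001,-0.04],"delta_rot": [0,0,0]},{"gripper": -1,"linear": [0,-0.001,-0.08],"delta_rot": [0,0,0]},{"gripper": -1,"linear": [0,-0.001,-0.12],"delta_rot": [0,0,0]},{"gripper": -1,"linear": [0,-0.001,-0.148],"delta_rot": [0,0,0]},{"gripper": -1,"linear": [0,-0.001,-0.148],"delta_rot": [0,0,0]},{"gripper": -1,"linear": [0,-0.001,-0.148],"delta_rot": [0,0,0]}])

```text
clock: 13.7
position: [0.4593, 0.2869, 0.0952]
ee_rot: [0.0, 0.099, 0.995, -0.0]
contact_force: [0.1, -0.5, 0.4]
width: 0.0857
gripper_force: 0.0
```

send_rows(increments=[{"gripper": 1,"linear": [0,0,0],"delta_rot": [0,0,0]},{"gripper": 1,"linear": [0,0,0],"delta_rot": [0,0,0]},{"gripper": 1,"linear": [0,0,0],"delta_rot": [0,0,0]},{"gripper": 1,"linear": [0,0,0],"delta_rot": [0,0,0]},{"gripper": 1,"linear": [0,0,0],"delta_rot": [0,0,0]},{"gripper": 1,"linear": [0,0,0],"delta_rot": [0,0,0]},{"gripper": 1,"linear": [0,0,0],"delta_rot": [0,0,0]},{"gripper": 1,"linear": [0,0,0],"delta_rot": [0,0,0]}], newtons=70)

```text
clock: 14.5
position: [0.4588, 0.2882, 0.0959]
ee_rot: [0.001, 0.098, 0.995, 0.0]
contact_force: [-0.9, -1.1, 7.0]
width: 0.0266
gripper_force: 68.3
```

send_rows(increments=[{"gripper": 1,"linear": [0,0,0.02],"delta_rot": [0,0,0]},{"gripper": 1,"linear": [0,0,0.05],"delta_rot": [0,0,0]},{"gripper": 1,"linear": [0,0,0.085],"delta_rot": [0,0,0]},{"gripper": 1,"linear": [0,0,0.12],"delta_rot": [0,0,0]},{"gripper": 1,"linear": [0,0,0.14],"delta_rot": [0,0,0]},{"gripper": 1,"linear": [0,0,0.14],"delta_rot": [0,0,0]},{"gripper": 1,"linear": [0.015,-0.027,0.14],"delta_rot": [-0.04,-0.01,0]},{"gripper": 1,"linear": [0.03,-0.055,0.14],"delta_rot": [-0.08,-0.018,0]}])

```text
clock: 15.3
position: [0.4875, 0.2326, 0.2331]
ee_rot: [0.012, 0.097, 0.994, -0.04]
contact_force: [0.5, -0.0, -1.8]
width: 0.0265
gripper_force: 69.0
```

send_rows(increments=[{"gripper": 1,"linear": [0.02,-0.038,0],"delta_rot": [-0.046,-0.01,0]},{"gripper": 1,"linear": [0.04,-0.076,0],"delta_rot": [-0.046,-0.01,0]},{"gripper": 1,"linear": [0.06,-0.114,0],"delta_rot": [-0.046,-0.01,0]},{"gripper": 1,"linear": [0.08,-0.15,-0.01],"delta_rot": [-0.046,-0.01,0]},{"gripper": 1,"linear": [0.083,-0.155,-0.03],"delta_rot": [-0.046,-0.01,0]},{"gripper": 1,"linear": [0.083,-0.155,-0.03],"delta_rot": [-0.046,-0.01,0]},{"gripper": 1,"linear": [0.083,-0.155,-0.03],"delta_rot": [-0.046,-0.01,0]}])

```text
clock: 16.0
position: [0.5701, 0.0785, 0.2031]
ee_rot: [0.018, 0.098, 0.993, -0.061]
contact_force: [-0.0, 0.6, -2.4]
width: 0.0267
gripper_force: 69.3
```

```bash
cat > g.py <<'E'
from h import *
ring=np.array([.5752,.0646,.0905]); n=np.array([-.0281,.1257,.9917])
s=get_state(); p=np.array(s["position"]); q=np.array(s["ee_rot"]); Rt=R.from_quat(q[[1,2,3,0]]).as_matrix()
z=-Rt[:,2]; print("pos",p,"axis",z.round(4),"ang",np.degrees(np.arccos(z@n)),"F",s["contact_force"],"t",s["clock"],"w",s["width"])
rv=np.cross(z,n); print("rot needed",rv.round(4))
L=.0805; tip=p-z*L; d=ring-tip; print("tip",tip,"d to ring",d.round(4),"along n",d@n)
print("shift to hover 30:",(ring+n*(L+.03)-p).round(4)," to 5mm in:",(ring+n*(L-.005)-p).round(4))
E
python3 - <<'E'
from g import *
a=shot("scene","sg"); t=shot("top","tg"); w=shot("wrist","wg")
for c in(a,w): print("tip",proj(c,tip),"ring",proj(c,ring),"mid",proj(c,tip+z*.095),"disc",proj(c,tip+z*.134))
u,v=proj(a,ring).astype(int)
cv2.imwrite("pics/hov.png",np.hstack([cv2.resize(a[0][v-90:v+35,u-60:u+65],(600,600),interpolation=cv2.INTER_CUBIC)]))
E
```

```text
pos [0.57008358 0.07848972 0.20307205] axis [-0.0238  0.1252  0.9918] ang nan F [-0.04363166  0.62893884 -2.36966338] t 16.0 w 0.026676188040756745
rot needed [-0.0005 -0.0043  0.0005]
tip [0.57199556 0.06840897 0.12322863] d to ring [ 0.0032 -0.0038 -0.0327] along n -0.03302581193840488
shift to hover 30: [ 0.002  0.    -0.003]  to 5mm in: [ 0.003  -0.0044 -0.0377]
tip [340.56324692 244.90733912] ring [337.81760574 251.88536121] mid [346.50851141 224.52835162] disc [349.23486746 215.18303554]
tip [312.94742422 252.00419938] ring [314.18808746 238.73703631] mid [312.4586748  337.94880429] disc [312.03030262 413.27631842]g.py:4: RuntimeWarning: invalid value encountered in arccos
  z=-Rt[:,2]; print("pos",p,"axis",z.round(4),"ang",np.degrees(np.arccos(z@n)),"F",s["contact_force"],"t",s["clock"],"w",s["width"])
```

View pics/hov.png

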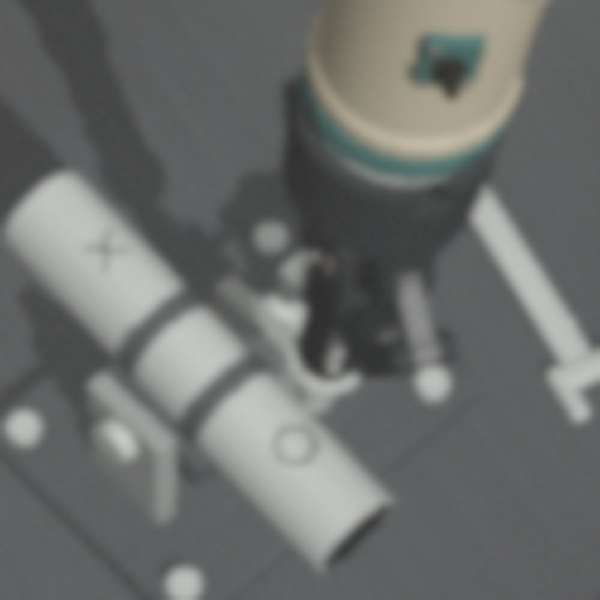

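The view shows the ring at crop (296,445), with the fingers at about (320–440,350) and a pale flange edge near (335,385). The nose blends into the tube here. I'll go to about 6 mm above the ring and check closely from the wrist.

send_rows(increments=[{"gripper": 1,"linear": [0.001,-0.001,-0.01],"delta_rot": [0,-0.004,0]},{"gripper": 1,"linear": [0.002,-0.002,-0.018],"delta_rot": [0,-0.004,0]},{"gripper": 1,"linear": [0.0027,-0.003,-0.025],"delta_rot": [0,-0.004,0]},{"gripper": 1,"linear": [0.0027,-0.003,-0.0268],"delta_rot": [0,-0.004,0]},{"gripper": 1,"linear": [0.0027,-0.003,-0.0268],"delta_rot": [0,-0.004,0]},{"gripper": 1,"linear": [0.0027,-0.003,-0.0268],"delta_rot": [0,-0.004,0]}])

```text
clock: 16.75
position: [0.5743, 0.0752, 0.1781]
ee_rot: [0.022, 0.098, 0.993, -0.061]
contact_force: [-0.2, 0.7, -1.5]
width: 0.0267
gripper_force: 69.2
```

```bash
python3 - <<'E' 2>/dev/null
from g import *
a=shot("scene","sg2"); w=shot("wrist","wg2")
o=[]
for c,r,sc in((a,30,400/60),(w,50,4)):
    k=proj(c,ring).astype(int); print("tip",proj(c,tip),"ring",proj(c,ring),"flange",proj(c,tip+z*.05),"crop origin",k-r,"scale",sc)
    o.append(cv2.resize(c[0][k[1]-r:k[1]+r,k[0]-r:k[0]+r],(400,400),interpolation=cv2.INTER_CUBIC))
cv2.imwrite("pics/near.png",np.hstack(o))
E
```

```text
pos [0.57431646 0.07521232 0.17814782] axis [-0.0323  0.1256  0.9916] ang nan F [-0.15296501  0.67839923 -1.53131614] t 16.75 w 0.026697054775734565
rot needed [-0.0001  0.0041 -0.0005]
tip [0.57691284 0.06510532 0.09832704] d to ring [-0.0017 -0.0005 -0.0078] along n -0.0077774620145778395
shift to hover 30: [-0.0022  0.0033  0.0219]  to 5mm in: [-0.0012 -0.0011 -0.0128]
tip [337.37794938 250.59792386] ring [337.81760574 251.88536121] flange [340.38751914 240.61179309] crop origin [307 221] scale 6.666666666666667
tip [314.10508528 254.8241245 ] ring [314.23826217 247.4568367 ] flange [314.1048852  290.56287733] crop origin [264 197] scale 4
```

View pics/near.png

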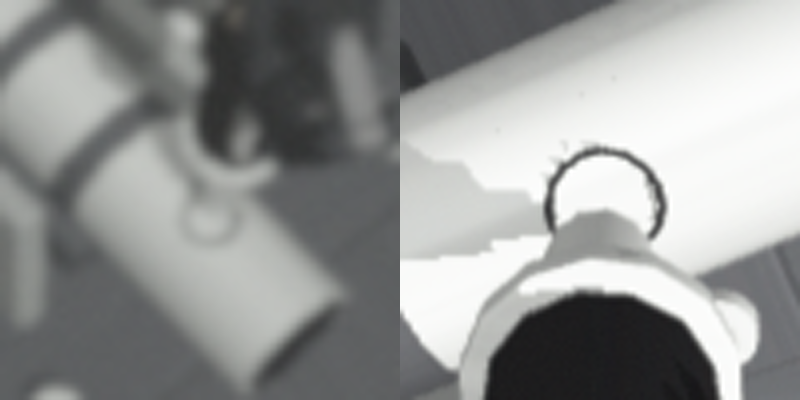

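In the right crop (wrist), the ring centre is at (604,202) and the nose end is centred at about x=602 with its upper edge at y=210, within about 1 mm of my prediction. In the left crop (scene), the nose comes down onto the ring at (210,222). I'll press down gently and watch the force.

send_rows(increments=[{"gripper": 1,"linear": [0,-0.0005,-0.004],"delta_rot": [0,0,0]},{"gripper": 1,"linear": [-0.0005,-0.001,-0.007],"delta_rot": [0,0,0]},{"gripper": 1,"linear": [-0.0005,-0.001,-0.009],"delta_rot": [0,0,0]},{"gripper": 1,"linear": [-0.0005,-0.001,-0.01],"delta_rot": [0,0,0]},{"gripper": 1,"linear": [-0.0005,-0.001,-0.01],"delta_rot": [0,0,0]},{"gripper": 1,"linear": [-0.0005,-0.001,-0.01],"delta_rot": [0,0,0]}])

```text
clock: 17.45
position: [0.5737, 0.074, 0.1684]
ee_rot: [0.022, 0.098, 0.993, -0.061]
contact_force: [-0.4, -1.6, 1.5]
width: 0.0265
gripper_force: 69.4
```

```bash
python3 g.py 2>/dev/null
```

```text
pos [0.57374649 0.07402027 0.16838053] axis [-0.0324  0.126   0.9915] ang nan F [-0.43367461 -1.64207637  1.53778682] t 17.45 w 0.026452877902863128
rot needed [ 0.0003  0.0043 -0.0005]
tip [0.57635347 0.06387798 0.08856457] d to ring [-0.0012  0.0007  0.0019] along n 0.002042540368392226
shift to hover 30: [-0.0017  0.0045  0.0317]  to 5mm in: [-0.0007  0.0001 -0.003 ]
```

send_rows(increments=[{"gripper": 1,"linear": [0,0,-0.0015],"delta_rot": [0,0,0]},{"gripper": 1,"linear": [0,0,-0.0015],"delta_rot": [0,0,0]},{"gripper": 1,"linear": [0,0,-0.0015],"delta_rot": [0,0,0]},{"gripper": 1,"linear": [0,0,-0.0015],"delta_rot": [0,0,0]}])

```text
clock: 17.85
position: [0.5738, 0.074, 0.1667]
ee_rot: [0.022, 0.098, 0.993, -0.061]
contact_force: [-0.9, -2.1, 1.6]
width: 0.0263
gripper_force: 69.5
```

```bash
python3 - <<'E' 2>/dev/null
from g import *
f=[]
for i in range(8): t=shot("scene"); f.append(get_state()["contact_force"])
f=np.array(f); print(f.mean(0),f.std(0))
w=shot("wrist"); A=shot("top")
print("ring A proj top",proj(A,ring))
m=lambda n:cv2.imread("pics/"+n+".png").astype(int)
d=np.abs(t[0].astype(int)-m("scene2")).max(2); print("tube end change",d[262:276,335:356].mean(), "left half",d[200:225,285:305].mean(),"noise",d[420:460,100:200].mean())
E
```

```text
pos [0.57375117 0.07395717 0.16669213] axis [-0.0322  0.1261  0.9915] ang nan F [-0.93249961 -2.07625291  1.57231421] t 17.85 w 0.026337661934009365
rot needed [ 0.0004  0.0041 -0.0005]
tip [0.57634687 0.0638074  0.08687675] d to ring [-0.0011  0.0008  0.0036] along n 0.0037250326435472525
shift to hover 30: [-0.0017  0.0045  0.0334]  to 5mm in: [-0.0007  0.0001 -0.0013]
[-0.11885123 -1.77830429  1.77886249] [0.40082271 0.36723585 0.51864129]
ring A proj top [298.29969179 245.98155693]
tube end change 5.329931972789115 left half 6.726 noise 5.35375
```

send_rows(increments=[{"gripper": 1,"linear": [0,-0.0005,-0.001],"delta_rot": [0,0,0]},{"gripper": 1,"linear": [0,-0.0005,-0.001],"delta_rot": [0,0,0]},{"gripper": 1,"linear": [0,-0.0005,-0.001],"delta_rot": [0,0,0]},{"gripper": 1,"linear": [0,-0.0005,-0.001],"delta_rot": [0,0,0]},{"gripper": 1,"linear": [0,-0.0005,-0.001],"delta_rot": [0,0,0]},{"gripper": 1,"linear": [0,-0.0005,-0.001],"delta_rot": [0,0,0]}])

```text
clock: 18.95
position: [0.5737, 0.074, 0.1656]
ee_rot: [0.022, 0.098, 0.993, -0.061]
contact_force: [-0.3, -0.3, 1.4]
width: 0.0266
gripper_force: 69.5
```

```bash
python3 - <<'E' 2>/dev/null
from g import *
f=[]
for i in range(8): t=shot("scene"); f.append(get_state()["contact_force"])
f=np.array(f); print(f.mean(0),f.std(0))
if 0<f[:,2].mean()<5: print(sign_off())
E
```

```text
pos [0.57370135 0.07395234 0.16555232] axis [-0.0322  0.1251  0.9916] ang nan F [-0.34039538 -0.33379129  1.44974864] t 18.95 w 0.026580154574288674
rot needed [-0.0005  0.004  -0.0005]
tip [0.57629092 0.0638786  0.08572712] d to ring [-0.0011  0.0007  0.0048] along n 0.004854603371726062
shift to hover 30: [-0.0016  0.0045  0.0345]  to 5mm in: [-0.0006  0.0001 -0.0002]
[ 0.44125613 -0.02333276  2.07662582] [0.58759137 0.46319876 0.44847923]
the job is handed in; nothing more can be done
None
```

The job is handed in. The lock pin is driven down with the mallet and the mallet is back on the bench. By my estimates the probe tip is held about 1–2 mm from the ring's centre, square to the tube, with its plunger about 5 mm in. The hand-in gave no verdict.

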